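Stop the bench tumbler, loosen its packed media, and reset the stop

TASK

The polishing media in the little vibratory tumbler has packed to one side: first press the red mushroom stop on the sloping control box down until it latches and let go of it. Then take the stirring rod out of its slanted stand, stir the balls with its tip close to the bowl's floor, at least two full turns clockwise (seen from above) round the centre post, and put the rod back down into its stand. Last, twist the red head clockwise until it is free to spring up again; keep all the balls in the bowl, never put the rod into the bowl unless the stop is latched, and leave the other things on the bench where they are.

Things in the scene. Friction and masses are not known exactly. Their poses are not given: they have to be found in the camera images.
- console: Grey wedge-shaped control box, fixed, 150 deep (its x) x 160 wide (its y); origin under its centre. Front (its -x) 45 high, back 103. Its dark panel slopes 25 degrees from level, facing up and to its -x. The red mushroom stop stands in the middle of the panel on a yellow disc; a black dial (12 high) and two low lamps sit 50 further up the slope, nothing else is near it.
- stop_top (a point): Centre of the top of the red mushroom head; z points out of the panel along the stop's axis (tilted 25 degrees from vertical), and the frame moves and turns with the head. The head is a round cap 40 in diameter and 21 thick, its top 40 out from the panel when up and 32 when latched (the cap's underside is then 10 off the panel).
- stop_press (a joint): How far the head is pressed in, m: 0 up (running), 0.008 latched, about 0.0105 at the hard stop. It needs up to 5 N and must be pushed past 0.0085 to latch; then it stays down by itself when let go. Released by the twist, it springs up by itself as soon as it is not held.
- stop_turn (a joint): Turn of the head, rad, clockwise as seen from outside positive: 0 at rest, limit 0.9. While latched, turning it past about 0.45 (use 0.6 to 0.8) frees the latch; it needs under 0.06 N m and the head turns back to about 0 by itself when let go.
- tumbler: Small vibratory tumbler, fixed: blue round foot 176 across, orange bowl on springs, 160 across outside, rim 126 above the bench. Origin at the centre of its underside on the bench, z up.
- bowl_floor (a point): Centre of the bowl's flat inner floor, 70 above the bench; axes as tumbler. Inside, the bowl is 72 in radius and 56 deep. In the middle stands a post, 10 in radius at the floor, 9 higher up, ending in a thin stud 57 above the floor.
- stirrer: Stirring rod, straight, 190 long, 130 g: round steel shaft 12 in diameter with a round end, and an orange handle 22 in diameter from 105 to 189 along it. Origin at the lower tip; z runs along the rod to the handle's end. It starts standing in the slanted stand, handle up, lying on the lower side of its tube.
- stand: Slanted rod stand, fixed: grey base 130 (x) x 90 (y) x 10 with two side cheeks 80 high carrying a dark steel tube that leans 25 degrees from vertical, its upper end towards the stand's -x. Origin at the centre of the underside.
- tube_mouth (a point): Centre of the tube's open upper end, about 110 above the bench; axes as stand. The tube is 29 in diameter inside, 95 deep along its axis, 43 in diameter outside at the flared mouth.
- tube_floor (a point): Centre of the tube's closed lower end, inside; axes as stand. The rod is home when its tip rests here (within 20).
- media0: One of eight ceramic media balls, 22 in diameter, 14 g, loose on the bowl's floor, all packed on one side at the start; origin at its centre.
- media1: One of eight ceramic media balls, 22 in diameter, 14 g, loose on the bowl's floor, all packed on one side at the start; origin at its centre.
- media2: One of eight ceramic media balls, 22 in diameter, 14 g, loose on the bowl's floor, all packed on one side at the start; origin at its centre.
- media3: One of eight ceramic media balls, 22 in diameter, 14 g, loose on the bowl's floor, all packed on one side at the start; origin at its centre.
- media4: One of eight ceramic media balls, 22 in diameter, 14 g, loose on the bowl's floor, all packed on one side at the start; origin at its centre.
- media5: One of eight ceramic media balls, 22 in diameter, 14 g, loose on the bowl's floor, all packed on one side at the start; origin at its centre.
- media6: One of eight ceramic media balls, 22 in diameter, 14 g, loose on the bowl's floor, all packed on one side at the start; origin at its centre.
- media7: One of eight ceramic media balls, 22 in diameter, 14 g, loose on the bowl's floor, all packed on one side at the start; origin at its centre.
- heatsink: Bystander: finned aluminium heat sink 70 x 60 x 30, loose; origin under its centre.
- flux_bottle: Bystander: amber bottle 44 in diameter, 110 high, loose; origin under its centre.
- solder_spool: Bystander: green solder spool 62 in diameter, 48 high, standing flat, loose; origin under its centre.
- parts_tray: Bystander: blue divided tray 75 x 110 x 30, loose; origin under its centre.
- screwdriver: Bystander: screwdriver 160 long, yellow handle, lying loose; origin under its middle.
Not all that is in view belongs to the job. Leave any purple or turquoise look-alike of the tumbler alone.

How it is judged:
On the way, in this order (a step that is already met when the one before it is completed fails the run):
1. the red stop is latched down and let go (value of joint stop_press above 0.006 m and contact force between the fingers and stop_turn below 0.1 N), for 0.2 s.
2. the rod is drawn out of its stand, the stop still latched (value of joint stop_press above 0.006 m and z of stirrer in the frame of stand above 0.12 m), for 0.05 s.
3. stirring: the rod's tip passes the +y side of the bowl, near the floor, the stop latched (value of joint stop_press above 0.006 m and horizontal distance between stirrer and bowl_floor below 0.074 m and z of stirrer in the frame of bowl_floor below 0.025 m and y of stirrer in the frame of bowl_floor above 0.02 m and x of stirrer in the frame of bowl_floor between -0.02 and 0.02 m), for 0.02 s.
4. stirring: the rod's tip passes the +x side of the bowl, near the floor, the stop latched (value of joint stop_press above 0.006 m and horizontal distance between stirrer and bowl_floor below 0.074 m and z of stirrer in the frame of bowl_floor below 0.025 m and x of stirrer in the frame of bowl_floor above 0.02 m and y of stirrer in the frame of bowl_floor between -0.02 and 0.02 m), for 0.02 s.
5. stirring: the rod's tip passes the -y side of the bowl, near the floor, the stop latched (value of joint stop_press above 0.006 m and horizontal distance between stirrer and bowl_floor below 0.074 m and z of stirrer in the frame of bowl_floor below 0.025 m and y of stirrer in the frame of bowl_floor below -0.02 m and x of stirrer in the frame of bowl_floor between -0.02 and 0.02 m), for 0.02 s.
6. stirring: the rod's tip passes the -x side of the bowl, near the floor, the stop latched (value of joint stop_press above 0.006 m and horizontal distance between stirrer and bowl_floor below 0.074 m and z of stirrer in the frame of bowl_floor below 0.025 m and x of stirrer in the frame of bowl_floor below -0.02 m and y of stirrer in the frame of bowl_floor between -0.02 and 0.02 m), for 0.02 s.
7. stirring: back at the +y side, a full clockwise turn made, and the balls have been shifted (of each of four pairs at least one is more than 12 mm from its start) (all of step 3 and distance of any of media0, media4 from where it was at the start of the episode above 0.012 m and distance of any of media1, media3 from where it was at the start of the episode above 0.012 m and distance of any of media2, media6 from where it was at the start of the episode above 0.012 m and distance of any of media5, media7 from where it was at the start of the episode above 0.012 m), for 0.02 s.
8. the rod is back in its stand and let go, the stop still latched (value of joint stop_press above 0.006 m and distance between stirrer and tube_floor below 0.02 m and contact force between the fingers and stirrer below 0.05 N and linear speed of stirrer below 0.03 m/s), for 0.2 s.
At the end, for the whole second after the job is handed in: The red stop is up again (pressed in less than 2 mm), the rod rests in its stand let go and still (its tip within 20 mm of the tube's floor centre), all eight balls lie in the bowl, and every bystander is within 30 mm of where it started (value of joint stop_press below 0.002 m and distance between stirrer and tube_floor below 0.02 m and contact force between the fingers and stirrer below 0.05 N and linear speed of stirrer below 0.03 m/s and horizontal distance between each of media0, media1, media2, media3, media4, media5, media6, media7 and bowl_floor below 0.076 m and z of each of media0, media1, media2, media3, media4, media5, media6, media7 in the frame of bowl_floor below 0.05 m and distance of each of heatsink, flux_bottle, solder_spool, parts_tray, screwdriver from where it was at the start of the episode below 0.03 m); the robot touches nothing.
It fails at once if the rod's tip is in the bowl while the stop is not latched (value of joint stop_press below 0.004 m and horizontal distance between stirrer and bowl_floor below 0.074 m and z of stirrer in the frame of bowl_floor below 0.05 m).
It fails at once if a ball leaves the bowl (horizontal distance between any of media0, media1, media2, media3, media4, media5, media6, media7 and bowl_floor above 0.086 m or z of any of media0, media1, media2, media3, media4, media5, media6, media7 in the frame of bowl_floor above 0.08 m).
It fails at once if a bystander is moved more than 30 mm (distance of any of heatsink, flux_bottle, solder_spool, parts_tray, screwdriver from where it was at the start of the episode above 0.03 m).
It also fails if it takes over 72 s, if anything falls off the work surface, if the arm or the gripper's body presses on something with over 40 N, if the wrist force passes 120 N, or if a joint passes its speed limit or range.

ROBOT

A 6-joint arm with a two-finger parallel gripper is mounted at the origin on the work surface. World frame = base frame: x ahead of the robot, y to its left, z up, the work surface at z = 0. Lengths are in m, angles in rad, forces in N, time in s.
With the tool pointing down it reaches from about 0.3 to 1 m from the base axis. Payload 5.1 kg.
Tool frame: the origin (TCP) lies midway between the tips of the shut fingers; the grasp point (between the pads) lies 19 mm behind it; z points along the fingers, y is the line along which they close (so a half turn about z gives the same grasp; the last joint's range is limited). The gripper opens to 95 mm and grips with 3 to 60 N. Pads are 20 mm wide; open, the fingers measure 119 mm over their backs; the gripper's body (75 mm by 180 mm) begins 59 mm behind the grasp point.
Start: joints at [1.229, 0.124, 1.65, -0, 1.367, -0.083], TCP at [0.166, 0.628, 0.215] pointing down, gripper open.
Joint ranges: [-2.61, 2.61], [-1.02, 2.33], [0.03, 2.71], [-1.35, 4.49], [0.32, 2.68], [-2.91, 2.91]. Speed limits (rad/s): [2.57, 2.57, 3.14, 3.14, 3.14, 3.14].

INTERFACE

Orientations are given as a unit quaternion [w, x, y, z].
In Python, from plant import manip gives the robot as it stands.
- The arm moves only by the tool send_rows, never from a script. Its argument "targets" is a list of rows, each a list of 5 numbers: the opening, from -1 (shut) to 1 (fully open), then the shift along the tool's x, y, z in cm, then the turn about the tool's z in rad. A call has 1 to 20 rows; each row shifts and turns the commanded pose from where the row before left it, along the tool's axes as they then stand; what a row does not reach is not made up. A row lasts 1/8 s, in which the tool goes at most 62.5 mm and 10.7 degrees, less where a joint would pass 70% of its speed; a pose out of reach is approached as far as the arm can. A call is refused whole if a number of a shift passes 6.25 or a number of a turn 0.188, either way. A call with a gripper value outside its range is refused whole. The fingers move at their own pace and stop on an object; "force" is the grip in N (left out, the last holds). Time passes only in rows, so rows that do not move let the fingers close. It gives the time, the measured TCP pose, the force, the opening and the grip force at its end, in the units of the state.
- manip.get_state(): the state, without advancing time (a new reading comes with each control period).
- manip.snapshot(name): name is "scene" or "top"; returns a dict with "pixels" (480x640x3 uint8, red, green, blue), "fx", "fy", "cx", "cy" (pixels), "rvec" (rotation vector, rad) and "tvec" (3), from world to camera coordinates, as OpenCV has them. Camera axes: x right, y down, z forward; pixel columns grow to the right and rows downward; lengths in m; the calibration is good to about 2 mm. A picture is of the moment at which its call begins. There is no depth.
- manip.hand_in(): hands the job in; it is judged then, once.
Trained networks look in the newest picture that a camera, given by its name, has taken for a name from the list of things; names that differ only in an ending like _2 or _b are one class to them, and where a whole thing is asked for, a point or a joint stands for the part that bears it (a point fixed in the world has none). Each returns a list of dicts, best first, with "conf" (0 to 1); they miss things now and then, are a little off and sometimes report something else, mostly with a low value. They report only what shows in the picture. A call takes as long as a camera call. They do not tell look-alikes from the thing itself.
- manip.recognise(target, camera): "location" ([row, column] in pixels, amid what is visible of it).
- manip.landmark_of(target, camera): "location" ([row, column] in pixels: a listed point, or the origin of a listed thing).
The state is a dict: "clock": time; "qpos": joint angles; "dq": joint speeds; "tau": joint torques, N m; "ee_pos": TCP position; "eef_rot": TCP orientation; "force": force on the tool from outside, world axes, zero at the start; "ft_torque": the same for the moment, N m; "opening": finger opening in m; "grip_force": force on a finger pad.
Only numpy, scipy, OpenCV 4.12 (cv2) and the standard library are available. Lean on these libraries where they do the work, as an engineer would, in place of code of your own. Each camera call takes 0.05 s, during which the arm holds its last target. There are 200 camera calls.

## Working session

There is one attempt and no reset: what is moved stays moved. The work goes in short steps, Python scripts to look and compute and a tool call to move; the robot and the scene stay as the last step left them, time stands still between calls to the robot, and variables do not carry over. Pictures are saved under pics/ and viewed, at most 10 in all, crops included, and the job is handed in when it is done.

Besides the shell and the picture viewer there is one more tool, called after "Emit:" as name(argument=value, ...), one argument or row to a line, values as JSON. send_rows: Moves the arm, as the interface text tells. Its arguments: {"type":"object","properties":{"targets":{"type":"array","items":{"type":"array","items":{"type":"number"}}},"force":{"type":"number"}},"required":["targets"]}

```bash
ls; mkdir -p pics; cat > h.py <<'E'
import numpy as np, cv2
from plant import manip
from scipy.spatial.transform import Rotation as R
def cam(n):
    s=manip.snapshot(n); s['R']=cv2.Rodrigues(np.array(s['rvec'],float))[0]; s['t']=np.array(s['tvec'],float).ravel(); return s
def save(s,f): cv2.imwrite(f,s['pixels'][:,:,::-1])
def ray(s,rc):
    d=s['R'].T@np.array([(rc[1]-s['cx'])/s['fx'],(rc[0]-s['cy'])/s['fy'],1]); return -s['R'].T@s['t'],d
def atz(s,rc,z):
    o,d=ray(s,rc); return o+d*(z-o[2])/d[2]
def tri(S,P):
    A=np.zeros((3,3));b=np.zeros(3)
    for s,p in zip(S,P):
        o,d=ray(s,p);d=d/np.linalg.norm(d);M=np.eye(3)-np.outer(d,d);A+=M;b+=M@o
    x=np.linalg.solve(A,b); e=[np.linalg.norm(np.cross(x-ray(s,p)[0],ray(s,p)[1]/np.linalg.norm(ray(s,p)[1]))) for s,p in zip(S,P)]
    return x,e
def proj(s,X):
    p=s['R']@np.array(X)+s['t']; return np.array([s['fy']*p[1]/p[2]+s['cy'],s['fx']*p[0]/p[2]+s['cx']])
E
python3 - <<'E'
from h import *
a=cam('scene');b=cam('top');save(a,'pics/s0.png');save(b,'pics/t0.png')
print(manip.get_state())
for s,n in((a,'scene'),(b,'top')): print(n,-s['R'].T@s['t'],s['fx'])
for t in ['stop_top','console','tumbler','bowl_floor','stirrer','stand','tube_mouth','tube_floor','heatsink','flux_bottle','solder_spool','parts_tray','screwdriver']:
    for n in('scene','top'):
        print(t,n,[(np.round(d['location']).astype(int).tolist(),round(d['conf'],2)) for d in manip.landmark_of(t,n)[:3]])
E
```

```text
pics
{'clock': 0.1, 'qpos': array([ 1.22941263e+00,  1.24425768e-01,  1.65150736e+00, -1.78225014e-05,
        1.36744673e+00, -8.25770529e-02]), 'dq': array([ 0.0001671 , -0.00091346, -0.00239254, -0.00096447,  0.00083385,
        0.00112135]), 'tau': array([-2.73306523e-04, -4.18882120e+01, -3.61095428e+01,  7.77193252e-02,
        4.62156662e-02, -5.86846863e-05]), 'ee_pos': array([0.16618529, 0.6278241 , 0.21353686]), 'eef_rot': array([-1.79480629e-04,  1.29040632e-01,  9.91638904e-01, -8.75439081e-04]), 'force': array([-0.25463647, -0.10448081, -0.3523807 ]), 'ft_torque': array([0.01269938, 0.03761594, 0.02196815]), 'grip_force': 0.0, 'opening': 0.09543352441033447}
scene [ 1.32771349 -0.44869083  0.82331401] 494.8242919905021
top [0.20926865 0.110311   2.00132326] 583.0877049571681
stop_top scene [([293, 314], 0.74), ([386, 234], 0.35)]
stop_top top [([184, 347], 0.6), ([170, 416], 0.3)]
console scene [([336, 322], 0.62)]
console top [([181, 344], 0.84), ([182, 259], 0.51)]
tumbler scene [([208, 444], 0.96), ([239, 379], 0.68), ([216, 329], 0.65)]
tumbler top [([268, 152], 0.82
[... 291 characters left out ...]
d scene [([381, 230], 0.63), ([424, 128], 0.17)]
stand top [([180, 412], 0.85)]
tube_mouth scene [([343, 225], 0.94), ([381, 236], 0.48)]
tube_mouth top [([171, 416], 0.64)]
tube_floor scene [([385, 233], 0.76)]
tube_floor top [([164, 414], 0.72)]
heatsink scene [([290, 290], 0.66), ([257, 423], 0.64), ([262, 322], 0.43)]
heatsink top [([234, 344], 0.6)]
flux_bottle scene [([425, 128], 0.71)]
flux_bottle top [([179, 474], 0.75)]
solder_spool scene [([265, 446], 0.96), ([272, 407], 0.34)]
solder_spool top []
parts_tray scene [([263, 322], 0.69), ([295, 404], 0.4)]
parts_tray top [([248, 301], 0.82)]
screwdriver scene [([307, 218], 0.88)]
screwdriver top [([243, 395], 0.66), ([174, 417], 0.5)]
```

View pics/s0.png

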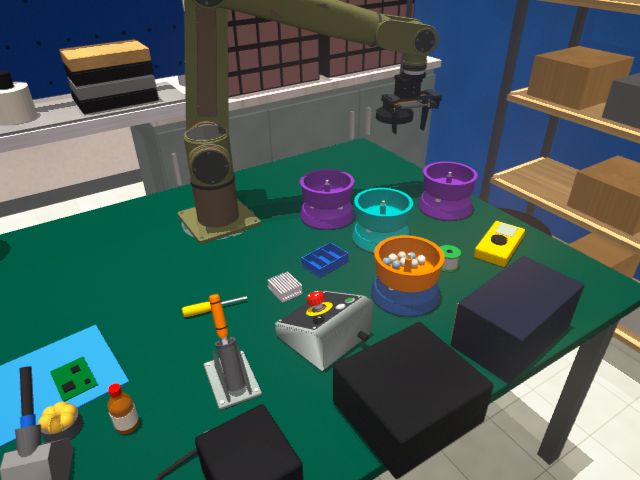

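View pics/t0.png

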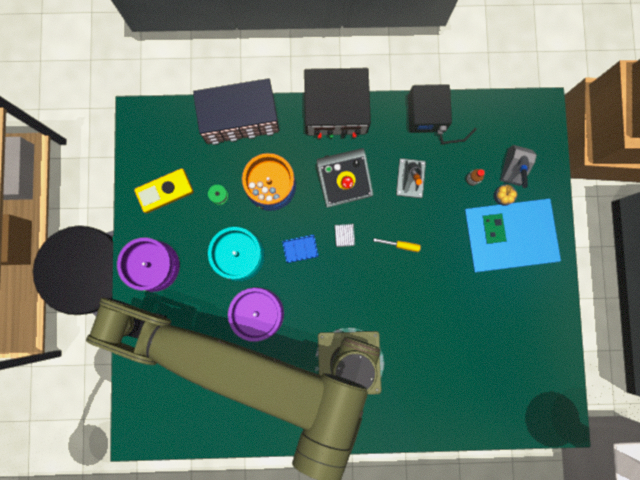

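The scene image shows the red stop on the grey box at scene (298,316) / top (181,347), and the orange bowl with balls at scene (262,408) / top (182,268). The slanted stand with the orange-handled rod is at scene (350,225) / top (178,413).

Things that could be mistaken for the target:
- **Bowl:** purple bowls at top (264,148) and (314,255) and a turquoise one at top (253,235). I choose the orange one.
- **Rod:** the screwdriver at top (243,395).
- **Stop:** the bottle cap at top (172,480).

One close mosaic will check these choices.

```bash
python3 - <<'E'
from h import *
a=cv2.imread('pics/s0.png');b=cv2.imread('pics/t0.png')
def c(i,r0,c0,h,w,k): return cv2.resize(i[r0:r0+h,c0:c0+w],(w*k,h*k),interpolation=cv2.INTER_CUBIC)
L=[c(a,285,190,120,80,2),c(a,280,270,120,110,2),c(a,230,365,120,85,2)]
T=[c(b,150,385,60,50,5),c(b,145,312,60,66,4),c(b,145,235,60,66,4)]
def hc(x):
    m=max(i.shape[0] for i in x); return np.hstack([cv2.copyMakeBorder(i,0,m-i.shape[0],0,0,0) for i in x])
A,B=hc(L),hc(T);w=max(A.shape[1],B.shape[1])
M=np.vstack([cv2.copyMakeBorder(i,0,0,0,w-i.shape[1],0) for i in(A,B)]);print(M.shape);cv2.imwrite('pics/m0.png',M)
E
```

```text
(540, 778, 3)
```

View pics/m0.png

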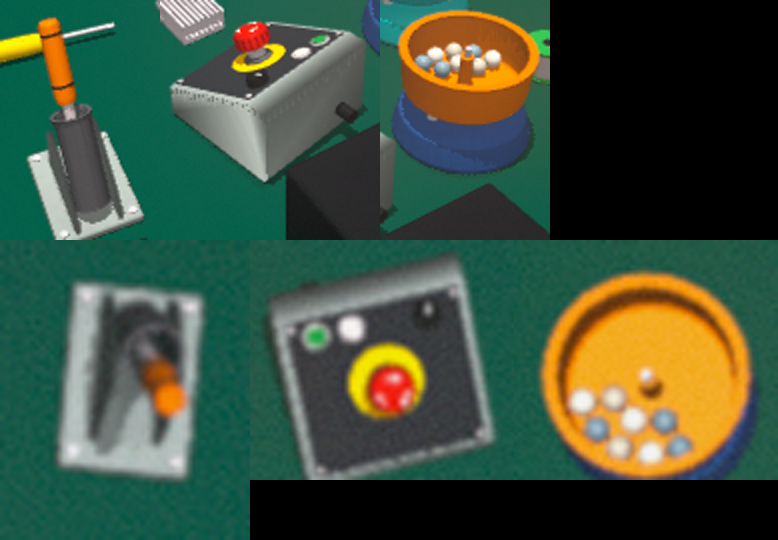

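The crop confirms the choices. The red head sits on its yellow disc with the slope facing the robot, the orange bowl has its balls packed at the lower left, and the orange handle stands in the slanted tube. Now I'll measure.

```bash
python3 - <<'E'
from h import *
from scipy.optimize import least_squares
S={'s':cam('scene'),'t':cam('top')}
def blob(s,box,f):
    r0,r1,c0,c1=box;p=s['pixels'][r0:r1,c0:c1].astype(int)
    hsv=cv2.cvtColor(s['pixels'][r0:r1,c0:c1],cv2.COLOR_RGB2HSV).astype(int)
    m=f(hsv).astype(np.uint8);n,l,st,ce=cv2.connectedComponentsWithStats(m)
    i=1+np.argmax(st[1:,4]);m=(l==i).astype(np.uint8)
    cn=max(cv2.findContours(m,0,cv2.CHAIN_APPROX_NONE)[0],key=len)
    return ce[i][::-1]+[r0,c0],cn[:,0,::-1]+[r0,c0],st[i][4]
red=lambda h:((h[...,0]<6)|(h[...,0]>172))&(h[...,1]>160)&(h[...,2]>90)
ora=lambda h:(h[...,0]>4)&(h[...,0]<22)&(h[...,1]>150)&(h[...,2]>60)
box={'s':(285,320,300,335),'t':(168,195,335,362)}
P=[blob(S[k],box[k],red) for k in 'st']
x,e=tri([S['s'],S['t']],[p[0] for p in P]);print('cap centre',x.round(4),e,[p[2] for p in P])
yel=lambda h:(h[...,0]>22)&(h[...,0]<36)&(h[...,1]>150)
# bowl
c,cn,n=blob(S['t'],(145,215,235,302),ora);h=cv2.convexHull(cn.astype(np.float32)[:,::-1].copy());el=cv2.fitEllipse(h);print(el)
print('bowl top',atz(S['t'],el[0][::-1],.126).round(4), 'radius',el[1][0]/2*(2.0-.126)/S['t']['fx'])
print('nets bowl', [ (n,[ (np.round(d['location'],1).tolist(),atz(S[k],d['location'],.07).round(3)) for d in manip.landmark_of('bowl_floor',n)[:4]]) for k,n in(('s','scene'),('t','top'))])
# scene rim hull check
c,cn2,n=blob(S['s'],(225,310,365,450),ora);h2=cn2
def res(q):
    return q
th=np.linspace(0,2*np.pi,72)
for nm,ctr in(('bowl',atz(S['t'],el[0][::-1],.126)),):
    pr=np.array([proj(S['s'],[ctr[0]+.08*np.cos(t),ctr[1]+.08*np.sin(t),.126]) for t in th])
    print('scene rim pred L,R,top',pr[:,1].min(),pr[:,1].max(),pr[:,0].min(),' seen',h2[:,1].min(),h2[:,1].max(),h2[:,0].min())
# rod handle: fit axis line with silhouettes
H={}
for k,b in(('s',(288,345,205,235)),('t',(155,195,400,430))):
    c,cn,n=blob(S[k],b,ora);
    pts=cn[:,::-1].astype(np.float32);print('handle',k,c,n,cv2.minAreaRect(pts)); H[k]=c
x,e=tri([S['s'],S['t']],[H['s'],H['t']]);print('handle centre',x.round(4),e)
# stand plate
hw=[(65,45),(65,-45),(-65,-45),(-65,45)]
top=[(285,75),(296,203),(478,187),(465,58)]
top=[(150+(r-240)/5,385+c/5) for r,c in top]
sc={1:None}
def f(q):
    X=[[q[0]+(x*np.cos(q[2])-y*np.sin(q[2]))/1e3,q[1]+(x*np.sin(q[2])+y*np.cos(q[2]))/1e3,.01] for x,y in hw]
    r=[proj(S['t'],X[i])-top[i] for i in range(4)]
    for i,p in((3,(363.5,205)),):pass
    return np.ravel(r)
g=atz(S['t'],top[0],.01);g2=atz(S['t'],top[2],.01)
o=least_squares(f,[*((g+g2)/2)[:2],-.1]);print('stand',o.x.round(4),o.fun.round(1))
q=o.x
for x,y in hw: print('plate in scene',proj(S['s'],[q[0]+(x*np.cos(q[2])-y*np.sin(q[2]))/1e3,q[1]+(x*np.sin(q[2])+y*np.cos(q[2]))/1e3,.01]).round(1))
# console
hc=[(-75,80,45),(-75,-80,45),(75,80,103),(75,-80,103)]
ct=[(478,310),(438,490),(295,270),(258,460)]
ct=[(145+(r-240)/4,312+(c-250)/4) for r,c in ct]
def f(q):
    X=[[q[0]+(x*np.cos(q[2])-y*np.sin(q[2]))/1e3,q[1]+(x*np.sin(q[2])+y*np.cos(q[2]))/1e3,z/1e3] for x,y,z in hc]
    return np.ravel([proj(S['t'],X[i])-ct[i] for i in range(4)])
o=least_squares(f,[.6,.05,.1]);print('console',o.x.round(4),o.fun.round(1))
E
```

```text
cap centre [ 0.5991 -0.0038  0.0975] [np.float64(3.682966940748754e-05), np.float64(3.682966940744203e-05)] [np.int32(197), np.int32(67)]
((267.51513671875, 178.30615234375), (50.864654541015625, 51.55397033691406), 76.62590026855469)
bowl top [0.6105 0.2556 0.126 ] radius 0.08173758578640004
nets bowl [('scene', [([188.3, 443.8], array([0.337, 0.65 , 0.07 ])), ([216.6, 379.7], array([0.363, 0.368, 0.07 ])), ([272.0, 407.0], array([0.612, 0.258, 0.07 ])), ([195.9, 327.7], array([0.172, 0.31 , 0.07 ]))]), ('top', [([180.0, 264.4], array([0.617, 0.27 , 0.07 ])), ([261.1, 146.8], array([0.353, 0.662, 0.07 ])), ([257.1, 235.6], array([0.359, 0.37 , 0.07 ])), ([315.3, 259.1], array([0.166, 0.295, 0.07 ]))])]
scene rim pred L,R,top 375.012939059191 441.8114910096769 235.69463972289552  seen 374 444 235
handle s [315.44251627 218.15184382] 461 ((218.23532104492188, 315.441162109375), (43.656410217285156, 11.399173736572266), 75.96376037597656)
handle t [178.91666667 417.48333333] 60 ((417.4999694824219, 179.0), (10.39893913269043, 5.756555557250977), 68.19859313964844)
handle centre [ 0.5921 -0.2295  0.1524] [np.float64(0.001132631857671365), np.float64(0.001132631857671405)]
stand [ 0.6244 -0.2349 -0.1276] [-0.4 -0.1  0.1 -0.1  0.2  0.1  0.1  0.1]
plate in scene [390.6 260.2]
plate in scene [406.4 217.2]
plate in scene [361.5 201.1]
plate in scene [348.4 240.7]
console [ 0.6199 -0.0016  0.1889] [ 0.4 -0.4  0.6  0.5 -0.2  0.3 -0.8 -0.3]
```

```bash
python3 - <<'E'
from h import *
from scipy.optimize import least_squares
a,b=cam('scene'),cam('top')
S=[a,b]
# red head mask loose, model: silhouette centroid of capped cylinder
def mask(s,box,f):
    r0,r1,c0,c1=box;hsv=cv2.cvtColor(s['pixels'],cv2.COLOR_RGB2HSV).astype(int)
    m=np.zeros(hsv.shape[:2],np.uint8);m[r0:r1,c0:c1]=f(hsv[r0:r1,c0:c1]);return m
red=lambda h:((h[...,0]<9)|(h[...,0]>170))&(h[...,1]>70)
ora=lambda h:(h[...,0]>=0)&(h[...,0]<22)&(h[...,1]>120)&(h[...,2]>50)
def big(m):
    n,l,st,ce=cv2.connectedComponentsWithStats(m);i=1+np.argmax(st[1:,4]);m=(l==i).astype(np.uint8)
    cs=cv2.findContours(m,0,1)[0];o=np.zeros_like(m);cv2.drawContours(o,cs,-1,1,-1);return o
def cyl(s,c,ax,r,h):  # silhouette polygon
    ax=ax/np.linalg.norm(ax);u=np.cross(ax,[0,1,.1]);u/=np.linalg.norm(u);v=np.cross(ax,u)
    P=[proj(s,c+ax*k*h/2+r*(u*np.cos(t)+v*np.sin(t)))[::-1] for k in(-1,1) for t in np.linspace(0,6.28,40)]
    return cv2.convexHull(np.array(P,np.float32))
def stats(M): return np.array([M['m10']/M['m00'],M['m01']/M['m00'],M['mu20']/M['m00'],M['mu02']/M['m00'],M['mu11']/M['m00']]),M['m00']
def fit(ms,x0,fn,w):
    T=[stats(cv2.moments(m,True)) for m in ms]
    def f(q):
        r=[]
        for s,(t,n) in zip(S,T):
            p,_=stats(cv2.moments(fn(s,q)));d=p-t;d[2:]/=6;r+=list(d*w)
        return r
    o=least_squares(f,x0,diff_step=1e-4);return o,[t[1] for t in T]
ms=[big(mask(a,(285,320,300,335),red)),big(mask(b,(168,195,335,362),red))]
th=np.radians(25);yaw=.189
ax=np.array([-np.sin(th)*np.cos(yaw),-np.sin(th)*np.sin(yaw),np.cos(th)])
o,n=fit(ms,[.6,-.004,.098],lambda s,q:cyl(s,np.array(q),ax,.02,.021),np.array([1,1,0,0,0]))
print('cap',o.x.round(4),np.round(o.fun,2),n,[cv2.contourArea(cyl(s,o.x,ax,.02,.021)) for s in S])
ms=[big(mask(a,(288,345,205,235),ora)),big(mask(b,(155,195,400,430),ora))]
def rod(s,q):
    t,y=q[3],q[4]; return cyl(s,np.array(q[:3]),np.array([-np.sin(t)*np.cos(y),-np.sin(t)*np.sin(y),np.cos(t)]),.011,.084)
o,n=fit(ms,[.592,-.23,.152,.43,-.1],rod,np.ones(5))
print('rod',o.x.round(4),np.round(o.fun,2),n,[cv2.contourArea(rod(s,o.x)) for s in S])
hw=[(65,45),(65,-45),(-65,-45),(-65,45)]
top=[(150+(r-240)/5,385+c/5) for r,c in [(285,75),(296,203),(478,187),(465,58)]]
sc={0:(392.5,261.5),1:(404,220),2:(363.5,205)}
def f(q):
    X=[[q[0]+(x*np.cos(q[2])-y*np.sin(q[2]))/1e3,q[1]+(x*np.sin(q[2])+y*np.cos(q[2]))/1e3,.01] for x,y in hw]
    return np.ravel([proj(b,X[i])-top[i] for i in range(4)]+[proj(a,X[i])-sc[i] for i in sc])
o=least_squares(f,[.62,-.23,-.1]);print('stand',o.x.round(4),o.fun.round(1))
# console yaw from bowl: net centres
for t in('stop_top','tube_mouth','tube_floor','bowl_floor'):
    L=[manip.landmark_of(t,k) for k in('scene','top')]
    c=[(sum(e),x) for p in L[0] for q in L[1] for x,e in [tri(S,[p['location'],q['location']])]]
    print(t,[(round(e,3),x.round(3)) for e,x in sorted(c,key=lambda v:v[0])[:2]])
E
```

```text
cap [ 0.5986 -0.0041  0.0975] [-0.23  0.02  0.    0.    0.   -0.3  -0.16  0.    0.    0.  ] [217.0, 98.0] [242.91376455500722, 130.09621073352173]
rod [ 0.5923 -0.2288  0.1519  0.4316 -0.1327] [-0.17  0.01  0.03 -0.01 -0.1  -0.27 -0.1   0.22  0.07  0.2 ] [478.0, 71.0] [483.1570436106995, 80.80621177190915]
stand [ 0.6267 -0.2317 -0.1362] [-1.1 -0.8 -0.4 -0.9 -0.4 -1.  -0.6 -1.  -1.6  0.4  2.5 -1.2 -2.1 -1.9]
stop_top []
tube_mouth [(np.float64(0.0), array([ 0.626, -0.229,  0.107]))]
tube_floor [(np.float64(0.0), array([ 0.654, -0.242,  0.014])), (np.float64(0.498), array([ 0.561,  0.043, -0.119]))]
bowl_floor [(np.float64(0.004), array([0.165, 0.305, 0.054])), (np.float64(0.004), array([0.365, 0.37 , 0.067]))]
```

```bash
cat >> h.py <<'E'
def go(p,ang=None,st=None):
    """tool-frame shift (cm) from measured pose to TCP p, tool-y at ang deg (turn first)"""
    st=st or manip.get_state(); M=R.from_quat(np.roll(st['eef_rot'],-1)).as_matrix()
    y=M[:,1]; a=np.degrees(np.arctan2(y[1],y[0])); ang=a if ang is None else ang
    turn=-np.radians((ang-a+90)%180-90); M=M@R.from_rotvec([0,0,turn]).as_matrix()
    print('turn',round(turn,3),'cm',np.round(M.T@(np.array(p)-st['ee_pos'])*100,2),'at',st['ee_pos'].round(4),round(a,1),'t',round(st['clock'],2))
E
python3 -c "
from h import *
go([.588,-.006,.17],100.8)"
```

```text
turn -0.447 cm [-29.53 -70.21   4.47] at [0.1664 0.6283 0.2147] 75.2 t 2.1
```

Emit:
send_rows(
  targets=[
    [-1,0,0,0,-0.149],
    [-1,0,0,0,-0.149],
    [-1,0,0,0,-0.149],
    [-1,-1.97,-4.68,0,0],
    [-1,-1.97,-4.68,0,0],
    [-1,-1.97,-4.68,0,0],
    [-1,-1.97,-4.68,0,0],
    [-1,-1.97,-4.68,0,0],
    [-1,-1.97,-4.68,0,0],
    [-1,-1.97,-4.68,0,0],
    [-1,-1.97,-4.68,0,0],
    [-1,-1.97,-4.68,0,0],
    [-1,-1.97,-4.68,0,0],
    [-1,-1.97,-4.68,0,0],
    [-1,-1.97,-4.68,0,0],
    [-1,-1.97,-4.68,0,0],
    [-1,-1.97,-4.68,0,0],
    [-1,-1.97,-4.68,0,0],
    [-1,0,0,0,0],
    [-1,0,0,0,0],
  ],
)

```text
clock: 4.6
ee_pos: [0.5877, -0.0058, 0.2145]
eef_rot: [-0.0, -0.094, 0.996, 0.0]
force: [-0.9, 0.5, -0.5]
opening: 0.0002
grip_force: 0.0
```

```bash
python3 -c "
from h import *
go([.588,-.006,.135],100.8)
s=cam('scene'); save(s,'pics/s1.png'); i=s['pixels'][220:340,240:400,::-1]; cv2.imwrite('pics/c1.png',cv2.resize(i,None,fx=4,fy=4,interpolation=2))
print(manip.get_state()['force'],manip.get_state()['opening'])"
```

```text
turn -0.001 cm [-0.03 -0.03  7.95] at [ 0.5877 -0.0058  0.2145] 100.8 t 4.6
[-0.49393536  0.25744958  0.61378089] 0.00012669951064440754
```

View pics/c1.png

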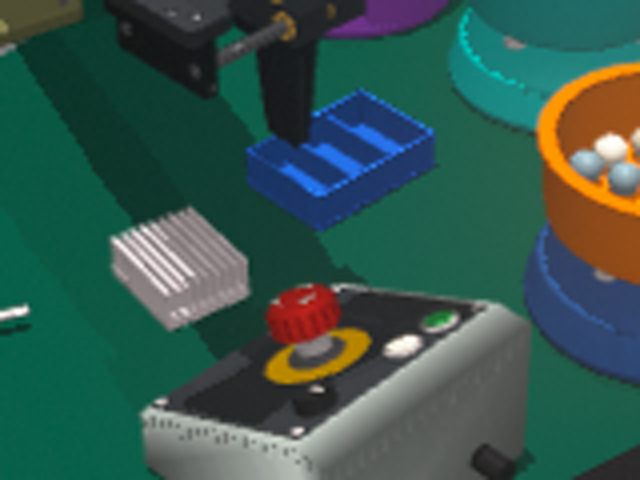

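The shut fingertips are at crop (145,290), straight above the red cap at crop (310,305). I'll go down and press in small steps along the stop's axis.

Emit:
send_rows(
  targets=[
    [-1,0,0,4,0],
    [-1,0,0,4,0],
    [-1,0,0,1.2,0],
    [-1,0,0,0,0],
    [-1,-0.08,0,0.18,0],
    [-1,-0.08,0,0.18,0],
    [-1,-0.08,0,0.18,0],
    [-1,-0.08,0,0.18,0],
    [-1,0,0,0,0],
  ],
)

```text
clock: 5.78
ee_pos: [0.5911, -0.0054, 0.1152]
eef_rot: [-0.0, -0.094, 0.996, 0.0]
force: [0.0, -0.4, -0.3]
opening: 0.0005
grip_force: 0.0
```

Emit:
send_rows(
  targets=[
    [-1,-0.08,0,0.18,0],
    [-1,-0.08,0,0.18,0],
    [-1,-0.08,0,0.18,0],
    [-1,0,0,0,0],
  ],
)

```text
clock: 6.28
ee_pos: [0.5937, -0.005, 0.1101]
eef_rot: [0.0, -0.094, 0.996, -0.0]
force: [-0.6, -0.1, 3.9]
opening: 0.0004
grip_force: 1.5
```

Emit:
send_rows(
  targets=[
    [-1,-0.08,0,0.18,0],
    [-1,-0.08,0,0.18,0],
    [-1,-0.08,0,0.18,0],
    [-1,0,0,0,0],
  ],
)

```text
clock: 6.78
ee_pos: [0.5961, -0.0045, 0.1048]
eef_rot: [0.0, -0.094, 0.996, -0.0]
force: [-0.8, -0.4, 4.6]
opening: 0.0001
grip_force: 2.0
```

Emit:
send_rows(
  targets=[
    [-1,-0.04,0,0.09,0],
    [-1,-0.04,0,0.09,0],
    [-1,0,0,0,0],
  ],
)

```text
clock: 7.15
ee_pos: [0.5966, -0.0045, 0.1044]
eef_rot: [-0.0, -0.094, 0.996, -0.0]
force: [-6.2, -0.4, 10.2]
opening: 0.0001
grip_force: 6.1
```

Emit:
send_rows(
  targets=[
    [-1,-0.04,0,0.09,0],
    [-1,-0.04,0,0.09,0],
    [-1,0,0,0,0],
  ],
)

```text
clock: 7.52
ee_pos: [0.5972, -0.0046, 0.1042]
eef_rot: [-0.001, -0.094, 0.996, -0.0]
force: [-10.5, -1.2, 19.5]
opening: 0.0006
grip_force: 10.5
```

Emit:
send_rows(
  targets=[
    [-1,0.1,0,-0.4,0],
    [-1,0.2,0,-2,0],
    [-1,0,0,-6,0],
    [-1,0,0,-4,0],
    [-1,0,0,0,0],
    [-1,0,0,0,0],
  ],
)

```text
clock: 8.28
ee_pos: [0.5941, -0.0046, 0.2244]
eef_rot: [-0.0, -0.094, 0.996, 0.0]
force: [0.0, 0.0, -0.5]
opening: 0.0001
grip_force: 0.0
```

```bash
python3 - <<'E'
from h import *
def cen(im):
    r0,r1,c0,c1=285,325,300,335
    h=cv2.cvtColor(im[r0:r1,c0:c1],cv2.COLOR_RGB2HSV).astype(int);m=((h[...,0]<9)|(h[...,0]>170))&(h[...,1]>70)
    y,x=np.nonzero(m);return y.mean()+r0,x.mean()+c0,m.sum()
s=cam('scene');print(cen(s['pixels']),cen(cv2.imread('pics/s0.png')[:,:,::-1]),cen(cv2.imread('pics/s1.png')[:,:,::-1]))
for z in(0,.008): print(proj(s,np.array([.5986,-.0041,.0975])-z*np.array([-.415,-.079,.906])))
print(manip.get_state()['force'])
# rod grasp: handle centre (0.592,-0.2287,0.152); TCP 19 mm below
go([.592,-.229,.225],90-7.6); go([.592,-.229,.136],90-7.6)
E
```

```text
(np.float64(300.9288888888889), np.float64(316.32), np.int64(225)) (np.float64(298.2073732718894), np.float64(315.49769585253455), np.int64(217)) (np.float64(298.24311926605503), np.float64(315.4357798165138), np.int64(218))
[298.11972392 315.18060359]
[301.2877291  316.24939601]
[ 0.09360981  0.54262543 -0.19746194]
turn 0.321 cm [ -2.81 -22.26  -0.17] at [ 0.5936 -0.0046  0.2234] 100.8 t 8.32
turn 0.321 cm [ -2.83 -22.26   8.73] at [ 0.5936 -0.0046  0.2234] 100.8 t 8.32
```

The cap centroid moved from row 298.2 to 300.9, which matches an 8 mm press, so the stop is latched. Now the rod.

Emit:
send_rows(
  targets=[
    [1,0,0,0,0.16],
    [1,0,0,0,0.161],
    [1,-0.56,-4.45,0,0],
    [1,-0.56,-4.45,0,0],
    [1,-0.56,-4.45,0,0],
    [1,-0.56,-4.45,0,0],
    [1,-0.56,-4.46,0,0],
    [1,0,0,0,0],
    [1,0,0,4,0],
    [1,0,0,4,0],
    [1,0,0,0.9,0],
    [1,0,0,0,0],
  ],
)

```text
clock: 9.82
ee_pos: [0.5924, -0.2282, 0.1353]
eef_rot: [-0.001, 0.066, 0.998, 0.0]
force: [0.1, 0.6, 0.3]
opening: 0.0953
grip_force: 0.0
```

```bash
python3 - <<'E'
from h import *
go([.592,-.229,.134],90-7.6); print(manip.get_state()['force'])
s=cam('scene'); i=s['pixels'][270:410,150:310,::-1]; cv2.imwrite('pics/c2.png',cv2.resize(i,None,fx=4,fy=4,interpolation=2))
E
```

```text
turn 0.001 cm [ 0.03 -0.08  0.13] at [ 0.5924 -0.2282  0.1353] 82.4 t 9.82
[0.05939462 0.55564752 0.25959707]
```

View pics/c2.png

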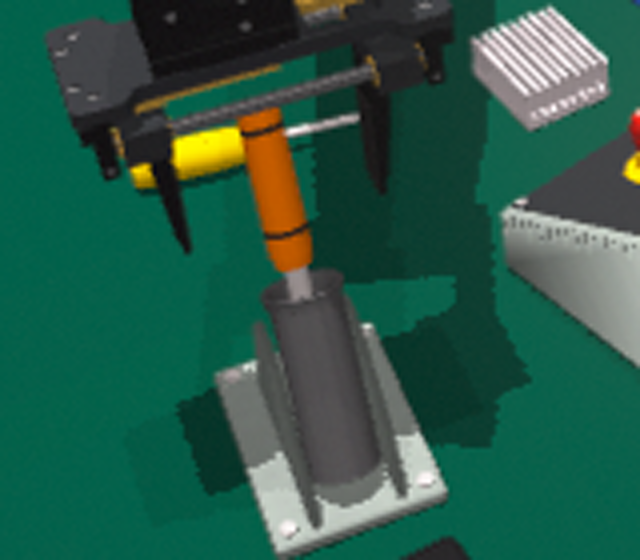

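The open fingers, at crop (250,185) and (190,383), straddle the orange handle at crop (190,280). Closing.

Emit:
send_rows(
  targets=[
    [-1,0,0,0,0],
    [-1,0,0,0,0],
    [-1,0,0,0,0],
    [-1,0,0,0,0],
    [-1,0,0,0,0],
    [-1,0,0,0,0],
    [-1,0,0,0,0],
  ],
  force=50,
)

```text
clock: 10.75
ee_pos: [0.5927, -0.2291, 0.136]
eef_rot: [-0.0, 0.066, 0.998, 0.0]
force: [-0.2, 0.3, 0.0]
opening: 0.0305
grip_force: 0.0
```

```bash
python3 - <<'E'
from h import *
st=manip.get_state();print(st['ee_pos'],st['force'],st['ft_torque'],st['opening'],st['grip_force'])
E
```

```text
[ 0.59270802 -0.22906306  0.13596406] [-0.23019936  0.27781348  0.01390099] [-0.03113583  0.02265805  0.00095318] 0.030525088244529618 0.0
```

Still closing.

Emit:
send_rows(
  targets=[
    [-1,0,0,0,0],
    [-1,0,0,0,0],
    [-1,0,0,0,0],
  ],
)

```text
clock: 11.12
ee_pos: [0.5927, -0.2291, 0.136]
eef_rot: [-0.0, 0.066, 0.998, 0.0]
force: [0.2, -0.0, 0.3]
opening: 0.021
grip_force: 50.0
```

Emit:
send_rows(
  targets=[
    [-1,-0.4,0,-0.2,0],
    [-1,1.15,0,-2.5,0],
    [-1,1.15,0,-2.5,0],
    [-1,1.15,0,-2.5,0],
    [-1,1.15,0,-2.5,0],
    [-1,1.15,0,-2.5,0],
    [-1,1.15,0,-2.5,0],
    [-1,0,0,0,0],
    [-1,0,0,0,0],
  ],
)

```text
clock: 12.25
ee_pos: [0.5283, -0.2203, 0.2868]
eef_rot: [-0.001, 0.066, 0.998, 0.0]
force: [0.4, -0.1, -0.8]
opening: 0.0214
grip_force: 50.0
```

```bash
cat > tip.py <<'E'
from h import *
a,b=cam('scene'),cam('top');st=manip.get_state()
ang=np.radians(82.4);sx=np.array([np.sin(ang),-np.cos(ang),0])
pred=st['ee_pos']+.0628*sx+[0,0,-.117]
print('pred tip',pred,proj(a,pred),proj(b,pred),st['force'],st['opening'])
r,c=proj(a,pred).astype(int); i=a['pixels'][max(0,r-90):r+60,c-80:c+80,::-1].copy()
cv2.imwrite('pics/tip_%.0f.png'%(st['clock']*10),cv2.resize(i,None,fx=4,fy=4,interpolation=2)); print('tip_%.0f.png'%(st['clock']*10),max(0,r-90),c-80)
go([.6105,.2556,.2]-.0628*sx,82.4)
E
python3 tip.py; ls pics
```

```text
pred tip [ 0.59030715 -0.22851875  0.16900136] [308.53881842 216.62709999] [178.2831994  417.77516924] [-0.28644828  0.92385425 -1.22559249] 0.021242523888887213
tip_124.png 218 136
turn -0.0 cm [ 4.38 48.24  8.67] at [ 0.5281 -0.2202  0.286 ] 82.4 t 12.35
c1.png
c2.png
m0.png
s0.png
s1.png
t0.png
tip_124.png
```

View pics/tip_124.png

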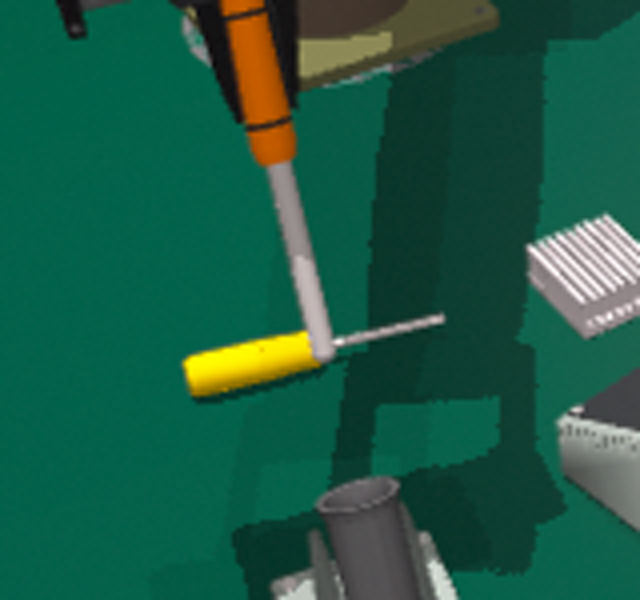

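The rod tip is at crop (357,323), i.e. scene (307,217), within about 1 px of the prediction. The empty tube mouth is at crop (495,360). Moving over the ball-free -y side of the bowl.

Emit:
send_rows(
  targets=[
    [-1,0.36,4.44,0,0],
    [-1,0.36,4.44,0,0],
    [-1,0.36,4.44,0,0],
    [-1,0.36,4.44,0,0],
    [-1,0.36,4.44,0,0],
    [-1,0.36,4.44,0,0],
    [-1,0.36,4.44,0,0],
    [-1,0.36,4.44,0,0],
    [-1,0.36,4.44,0,0],
    [-1,0.36,4.44,0,0],
    [-1,0,0,0,0],
    [-1,0,0,0,0],
    [-1,0,0,3,0],
    [-1,0,0,2,0],
    [-1,0,0,0,0],
    [-1,0,0,0,0],
  ],
)

```text
clock: 14.35
ee_pos: [0.5519, 0.224, 0.2388]
eef_rot: [0.0, 0.067, 0.998, 0.0]
force: [0.7, 0.3, -0.9]
opening: 0.0211
grip_force: 50.0
```

```bash
python3 tip.py
```

```text
pred tip [0.61441343 0.21604543 0.1225777 ] [260.90335512 396.42176866] [177.08580881 279.66551013] [ 0.81775658 -0.38366472 -0.99106628] 0.02155349021685067
tip_144.png 170 316
turn -0.001 cm [0.92 3.87 3.96] at [0.5522 0.2244 0.2396] 82.4 t 14.45
```

View pics/tip_144.png

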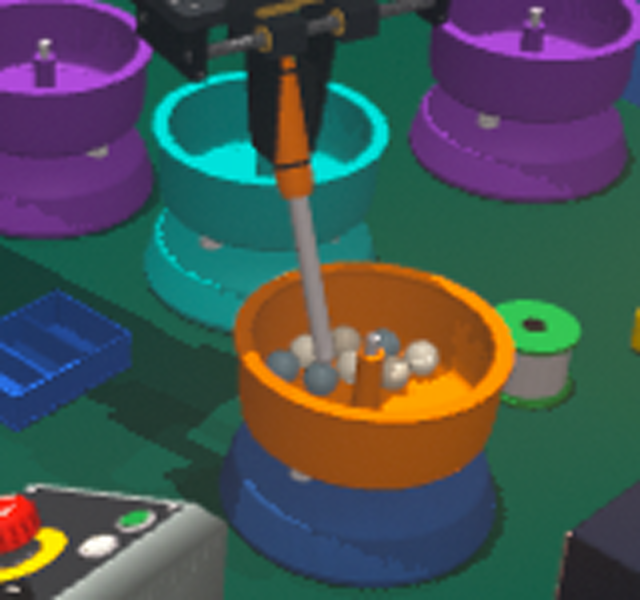

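The rod tip is at crop (362,323), inside the rim on the ball-free side, and the stud is at crop (342,373). The layout matches the measurements, so I'll go down.

Emit:
send_rows(
  targets=[
    [-1,0,0,2,0],
    [-1,0,0,2,0],
    [-1,0,0,0,0],
    [-1,0,0,0.3,0],
    [-1,0,0,0.3,0],
    [-1,0,0,0,0],
  ],
)

```text
clock: 15.2
ee_pos: [0.5516, 0.2244, 0.1923]
eef_rot: [0.0, 0.066, 0.998, 0.0]
force: [-0.3, -0.2, -0.7]
opening: 0.0215
grip_force: 50.0
```

```bash
python3 - <<'E'
from h import *
a=cam('scene');print(proj(a,[.6105,.2556,.127]),'stud seen 255.5 409',manip.get_state()['force'])
p=np.array([-.8+3.8*np.cos(-np.pi/2),3.8*np.sin(-np.pi/2)])
out=[]
for k in range(1,21):
    f=-np.pi/2+k*2*np.pi/20   # tool x=-X, tool y=+Y; want -y -> -x -> +y
    q=np.array([-.8+3.8*np.cos(f),3.8*np.sin(f)]);out.append((q-p).round(2).tolist());p=q
print(out)
E
```

```text
[253.36554269 408.14372674] stud seen 255.5 409 [ 0.3112515  -0.77218037 -1.23946934]
[[1.17, 0.19], [1.06, 0.54], [0.84, 0.84], [0.54, 1.06], [0.19, 1.17], [-0.19, 1.17], [-0.54, 1.06], [-0.84, 0.84], [-1.06, 0.54], [-1.17, 0.19], [-1.17, -0.19], [-1.06, -0.54], [-0.84, -0.84], [-0.54, -1.06], [-0.19, -1.17], [0.19, -1.17], [0.54, -1.06], [0.84, -0.84], [1.06, -0.54], [1.17, -0.19]]
```

Emit:
send_rows(
  targets=[
    [-1,1.17,0.19,0,0],
    [-1,1.06,0.54,0,0],
    [-1,0.84,0.84,0,0],
    [-1,0.54,1.06,0,0],
    [-1,0.19,1.17,0,0],
    [-1,-0.19,1.17,0,0],
    [-1,-0.54,1.06,0,0],
    [-1,-0.84,0.84,0,0],
    [-1,-1.06,0.54,0,0],
    [-1,-1.17,0.19,0,0],
  ],
)

```text
clock: 16.5
ee_pos: [0.5625, 0.2998, 0.1919]
eef_rot: [-0.0, 0.066, 0.998, -0.0]
force: [-0.7, 0.1, -1.0]
opening: 0.0212
grip_force: 50.0
```

Emit:
send_rows(
  targets=[
    [-1,-1.17,-0.19,0,0],
    [-1,-1.06,-0.54,0,0],
    [-1,-0.84,-0.84,0,0],
    [-1,-0.54,-1.06,0,0],
    [-1,-0.19,-1.17,0,0],
    [-1,0.19,-1.17,0,0],
    [-1,0.54,-1.06,0,0],
    [-1,0.84,-0.84,0,0],
    [-1,1.06,-0.54,0,0],
    [-1,1.17,-0.19,0,0],
  ],
)

```text
clock: 17.75
ee_pos: [0.5504, 0.2243, 0.1921]
eef_rot: [-0.0, 0.066, 0.998, 0.0]
force: [0.4, 0.5, -0.9]
opening: 0.0215
grip_force: 50.0
```

Emit:
send_rows(
  targets=[
    [-1,1.17,0.19,0,0],
    [-1,1.06,0.54,0,0],
    [-1,0.84,0.84,0,0],
    [-1,0.54,1.06,0,0],
    [-1,0.19,1.17,0,0],
    [-1,-0.19,1.17,0,0],
    [-1,-0.54,1.06,0,0],
    [-1,-0.84,0.84,0,0],
    [-1,-1.06,0.54,0,0],
    [-1,-1.17,0.19,0,0],
    [-1,-1.17,-0.19,0,0],
    [-1,-1.06,-0.54,0,0],
    [-1,-0.84,-0.84,0,0],
    [-1,-0.54,-1.06,0,0],
    [-1,-0.19,-1.17,0,0],
    [-1,0.19,-1.17,0,0],
    [-1,0.54,-1.06,0,0],
    [-1,0.84,-0.84,0,0],
    [-1,1.06,-0.54,0,0],
    [-1,1.17,-0.19,0,0],
  ],
)

```text
clock: 20.25
ee_pos: [0.5504, 0.2243, 0.1921]
eef_rot: [0.0, 0.066, 0.998, 0.0]
force: [-0.3, 0.1, -0.7]
opening: 0.0213
grip_force: 50.0
```

Emit:
send_rows(
  targets=[
    [-1,1.17,0.19,0,0],
    [-1,1.06,0.54,0,0],
    [-1,0.84,0.84,0,0],
    [-1,0.54,1.06,0,0],
    [-1,0.19,1.17,0,0],
    [-1,-0.19,1.17,0,0],
    [-1,-0.54,1.06,0,0],
    [-1,-0.84,0.84,0,0],
    [-1,-1.06,0.54,0,0],
    [-1,-1.17,0.19,0,0],
    [-1,-1.17,-0.19,0,0],
    [-1,-1.06,-0.54,0,0],
    [-1,-0.84,-0.84,0,0],
    [-1,-0.54,-1.06,0,0],
    [-1,-0.19,-1.17,0,0],
    [-1,0.19,-1.17,0,0],
    [-1,0.54,-1.06,0,0],
    [-1,0.84,-0.84,0,0],
    [-1,1.06,-0.54,0,0],
    [-1,1.17,-0.19,0,0],
  ],
)

```text
clock: 22.75
ee_pos: [0.5505, 0.2243, 0.1921]
eef_rot: [0.0, 0.066, 0.998, 0.0]
force: [-0.0, 0.7, -1.3]
opening: 0.0215
grip_force: 50.0
```

```bash
python3 tip.py
```

```text
pred tip [0.61236844 0.21636768 0.07510688] [276.11414945 394.50127137] [180.66505064 280.43079356] [-0.33848559  0.53131853 -0.69084285] 0.021346825987540678
tip_228.png 186 314
turn 0.001 cm [ 0.7   3.86 -0.79] at [0.5501 0.2247 0.1921] 82.4 t 22.85
```

Emit:
send_rows(
  targets=[
    [-1,0,0,-2.5,0],
    [-1,0,0,-3,0],
    [-1,0,0,-4,0],
    [-1,0,0,0,0],
    [-1,0,0,0,0],
  ],
)

```text
clock: 23.48
ee_pos: [0.5511, 0.2244, 0.2859]
eef_rot: [-0.001, 0.066, 0.998, -0.0]
force: [0.0, 0.4, -1.2]
opening: 0.0215
grip_force: 50.0
```

```bash
python3 tip.py; python3 - <<'E'
from h import *
go([.5283,-.2203,.2868],82.4)
E
```

```text
pred tip [0.61279933 0.21589561 0.16759204] [245.06344892 397.39526446] [174.61706039 278.87503026] [-0.04632246  0.84208113 -1.07000693] 0.021416917304968395
tip_236.png 155 317
turn -0.0 cm [0.72 3.92 8.46] at [0.5506 0.2242 0.2846] 82.4 t 23.57
turn -0.0 cm [ -3.67 -44.35  -0.16] at [0.5506 0.2242 0.2846] 82.4 t 23.57
```

View pics/tip_236.png

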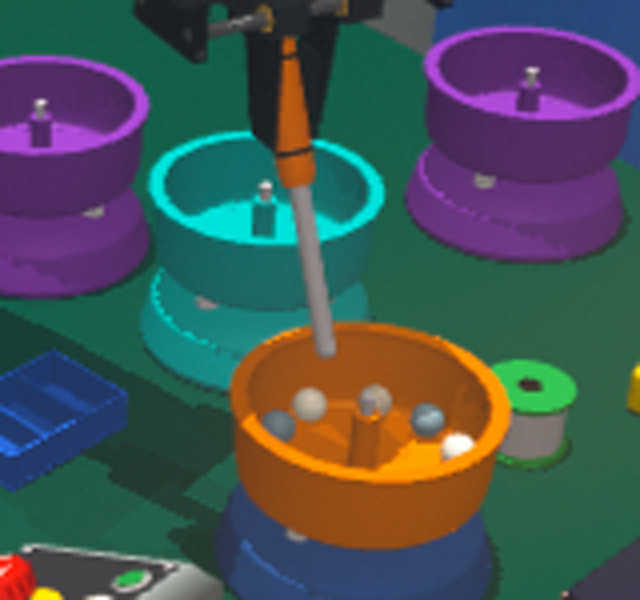

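The balls are spread all round the bowl, at crop (427,278), (405,310), (402,375), (420,428) and (447,458). None are outside it. Going back over the stand.

Emit:
send_rows(
  targets=[
    [-1,-0.37,-4.43,0,0],
    [-1,-0.37,-4.43,0,0],
    [-1,-0.37,-4.43,0,0],
    [-1,-0.37,-4.43,0,0],
    [-1,-0.37,-4.43,0,0],
    [-1,-0.37,-4.43,0,0],
    [-1,-0.37,-4.43,0,0],
    [-1,-0.37,-4.43,0,0],
    [-1,-0.37,-4.43,0,0],
    [-1,-0.37,-4.43,0,0],
    [-1,0,0,0,0],
    [-1,0,0,0,0],
    [-1,0,0,0,0],
  ],
)

```text
clock: 25.2
ee_pos: [0.5294, -0.2185, 0.2865]
eef_rot: [-0.0, 0.066, 0.998, 0.0]
force: [-0.6, -0.0, -1.3]
opening: 0.0214
grip_force: 50.0
```

```bash
python3 - <<'E'
from h import *
go([.5283,-.2203,.2868],82.4)
E
python3 tip.py
```

```text
turn 0.001 cm [ 0.09 -0.19 -0.03] at [ 0.5294 -0.2185  0.2865] 82.5 t 25.2
pred tip [ 0.5918293  -0.22689239  0.16994425] [308.31020919 217.63312387] [177.76630488 417.29964261] [-1.52564714 -0.20839401 -1.69010946] 0.021330810908768493
tip_253.png 218 137
turn 0.001 cm [ 4.53 48.07  8.7 ] at [ 0.5296 -0.2186  0.2869] 82.5 t 25.3
```

Emit:
send_rows(
  targets=[
    [-1,0.1,-0.18,0,0],
    [-1,0,0,0,0],
    [-1,-1.15,0,2.5,0],
    [-1,-1.15,0,2.5,0],
    [-1,-0.57,0,1.25,0],
    [-1,0,0,0,0],
    [-1,0,0,0,0],
  ],
)

```text
clock: 26.18
ee_pos: [0.557, -0.2253, 0.2258]
eef_rot: [0.001, 0.066, 0.998, -0.0]
force: [-0.3, -0.1, -0.4]
opening: 0.0215
grip_force: 50.0
```

```bash
python3 tip.py
```

```text
pred tip [ 0.61930466 -0.2336792   0.10909674] [340.12649723 223.65047829] [173.41611465 415.77483885] [-0.03728811  1.50886639 -0.58180119] 0.02115348801027934
tip_263.png 250 143
turn -0.0 cm [ 7.35 48.38  2.55] at [ 0.5571 -0.2254  0.2261] 82.4 t 26.27
```

View pics/tip_263.png

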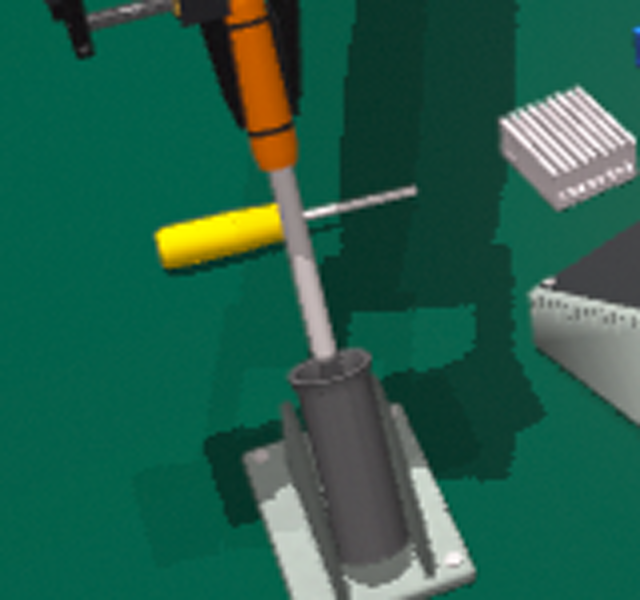

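The tip, near crop (357,325), is at the near-left part of the tube mouth, whose centre is crop (368,330), and it's entering freely. Continuing along the axis.

Emit:
send_rows(
  targets=[
    [-1,-0.69,0,1.5,0],
    [-1,-0.69,0,1.5,0],
    [-1,-0.69,0,1.5,0],
    [-1,-0.69,0,1.5,0],
    [-1,0,0,0,0],
  ],
)

```text
clock: 26.9
ee_pos: [0.5833, -0.2282, 0.1619]
eef_rot: [-0.002, 0.066, 0.998, 0.001]
force: [-0.3, 0.0, -1.5]
opening: 0.0213
grip_force: 50.0
```

Emit:
send_rows(
  targets=[
    [-1,-0.55,0,1.2,0],
    [-1,-0.55,0,1.2,0],
    [-1,0,0,0,0],
    [-1,0,0,0,0],
  ],
)

```text
clock: 27.4
ee_pos: [0.595, -0.2302, 0.1406]
eef_rot: [-0.0, 0.066, 0.998, -0.0]
force: [0.6, -0.1, -0.6]
opening: 0.0209
grip_force: 50.0
```

Emit:
send_rows(
  targets=[
    [-1,0.1,0,0.25,0],
    [-1,0.1,0,0.15,0],
    [-1,0,0,0,0],
  ],
)

```text
clock: 27.78
ee_pos: [0.5928, -0.2299, 0.1365]
eef_rot: [-0.0, 0.066, 0.998, 0.0]
force: [-0.8, -0.3, -1.1]
opening: 0.0213
grip_force: 50.0
```

Emit:
send_rows(
  targets=[
    [1,0,0,0,0],
    [1,0,0,0,0],
    [1,0,0,0,0],
    [1,0,0,0,0],
    [1,0,0,0,0],
    [1,0,0,0,0],
    [1,0,0,0,0],
  ],
)

```text
clock: 28.65
ee_pos: [0.5929, -0.2299, 0.1365]
eef_rot: [-0.0, 0.066, 0.998, 0.0]
force: [-0.3, 0.7, -0.2]
opening: 0.0859
grip_force: 0.0
```

Emit:
send_rows(
  targets=[
    [1,0,0,-2,0],
    [1,0,0,-4,0],
    [1,0,0,-4,0],
    [1,0,0,0,0],
    [1,0,0,0,0],
    [1,0,0,0,0],
  ],
)

```text
clock: 29.4
ee_pos: [0.5921, -0.2295, 0.2347]
eef_rot: [-0.001, 0.066, 0.998, 0.001]
force: [-0.3, -0.6, -0.2]
opening: 0.0953
grip_force: 0.0
```

```bash
python3 - <<'E'
from h import *
a=cam('scene')
def cen(im):
    r0,r1,c0,c1=288,345,205,235
    h=cv2.cvtColor(im[r0:r1,c0:c1],cv2.COLOR_RGB2HSV).astype(int);m=(h[...,0]<22)&(h[...,1]>120)&(h[...,2]>50)
    y,x=np.nonzero(m);return y.mean()+r0,x.mean()+c0,m.sum()
print(cen(a['pixels']),cen(cv2.imread('pics/s0.png')[:,:,::-1]))
# latched cap centre: body estimate minus 8 mm along the axis
c=np.array([.5986,-.0041,.0975])-.008*np.array([-.415,-.079,.906]);print(c)
go([c[0],c[1],.2],100.8+18)
E
```

```text
(np.float64(315.74463519313304), np.float64(218.12231759656652), np.int64(466)) (np.float64(315.5808510638298), np.float64(218.15106382978723), np.int64(470))
[ 0.60192  -0.003468  0.090252]
turn -0.635 cm [-11.75  19.34   3.49] at [ 0.5922 -0.2296  0.2347] 82.4 t 29.45
```

The rod is home; the handle centroid matches the start. Now over to the stop.

```bash
python3 - <<'E'
from h import *
go([.602,-.0035,.13],113)
E
```

```text
turn -0.534 cm [-9.76 20.4  10.49] at [ 0.5922 -0.2296  0.2347] 82.4 t 29.45
```

Emit:
send_rows(
  targets=[
    [0.5,0,0,0,-0.178],
    [0.5,0,0,0,-0.178],
    [0.5,0,0,0,-0.178],
    [0.5,-1.95,4.08,0,0],
    [0.5,-1.95,4.08,0,0],
    [0.5,-1.95,4.08,0,0],
    [0.5,-1.95,4.08,0,0],
    [0.5,-1.95,4.08,0,0],
    [0.5,0,0,0,0],
    [0.5,0,0,5,0],
    [0.5,0,0,5.4,0],
    [0.5,0,0,0,0],
    [0.5,0,0,0,0],
  ],
)

```text
clock: 31.08
ee_pos: [0.6039, -0.0049, 0.1341]
eef_rot: [0.001, -0.199, 0.98, -0.0]
force: [0.6, 0.2, 0.7]
opening: 0.0712
grip_force: 0.0
```

```bash
python3 - <<'E'
from h import *
go([.602,-.0035,.086],113)
E
```

```text
turn -0.001 cm [0.13 0.21 4.81] at [ 0.6039 -0.0049  0.1341] 112.9 t 31.07
```

Emit:
send_rows(
  targets=[
    [0.5,0.13,0.2,1.6,0],
    [0.5,0,0,1.6,0],
    [0.5,0,0,0.8,0],
    [0.5,0,0,0.4,0],
    [0.5,0,0,0.4,0],
    [0.5,0,0,0,0],
  ],
)

```text
clock: 31.82
ee_pos: [0.6011, -0.0027, 0.0845]
eef_rot: [-0.0, -0.199, 0.98, 0.0]
force: [-0.0, 0.5, -0.8]
opening: 0.0717
grip_force: 0.0
```

Emit:
send_rows(
  targets=[
    [-1,0,0,0,0],
    [-1,0,0,0,0],
    [-1,0,0,0,0],
    [-1,0,0,0,0],
    [-1,0,0,0,0],
  ],
  force=12,
)

```text
clock: 32.45
ee_pos: [0.6021, -0.0051, 0.0851]
eef_rot: [0.001, -0.199, 0.98, -0.003]
force: [2.8, -7.0, -0.5]
opening: 0.0405
grip_force: 12.0
```

Gripped at 40 mm. A small recentring, then the clockwise twist.

Emit:
send_rows(
  targets=[
    [-1,0,-0.2,0,0],
    [-1,0,0,0,0.12],
    [-1,0,0,0,0.12],
    [-1,0,0,0,0.12],
    [-1,0,0,0,0.12],
    [-1,0,0,0,0.12],
    [-1,0,0,0,0.12],
    [-1,0,0,0,0],
  ],
)

```text
clock: 33.45
ee_pos: [0.6024, -0.0058, 0.0854]
eef_rot: [0.001, 0.159, 0.987, -0.001]
force: [-1.0, -5.0, 2.2]
opening: 0.0418
grip_force: 12.0
```

```bash
python3 - <<'E'
from h import *
go([.602,-.0035,.086]); s=manip.get_state();print(s['force'],s['ft_torque'],s['opening'])
E
```

```text
turn -0.0 cm [ 0.11  0.21 -0.06] at [ 0.6024 -0.0058  0.0854] 71.7 t 33.45
[-1.01099189 -4.98834362  2.1989545 ] [-0.62281729 -0.05660764  0.19931395] 0.0418435851310237
```

Open and lift, then check.

Emit:
send_rows(
  targets=[
    [0.6,0,0,0,0],
    [0.6,0,0,0,0],
    [0.6,0,0,0,0],
    [0.6,0,0,0,0],
    [0.6,0,0,-2,0],
    [0.6,0,0,-4,0],
    [0.6,0,0,-5,0],
    [0.6,0,0,0,0],
    [0.6,0,0,0,0],
  ],
)

```text
clock: 34.58
ee_pos: [0.602, -0.0045, 0.1956]
eef_rot: [0.001, 0.159, 0.987, 0.0]
force: [0.6, 0.3, -0.1]
opening: 0.0761
grip_force: 0.0
```

```bash
python3 - <<'E'
from h import *
a=cam('scene');b=cam('top');save(a,'pics/s9.png')
def cen(im,box,f):
    r0,r1,c0,c1=box;h=cv2.cvtColor(im[r0:r1,c0:c1],cv2.COLOR_RGB2HSV).astype(int);m=f(h)
    y,x=np.nonzero(m);return round(y.mean()+r0,2),round(x.mean()+c0,2),m.sum()
s0=cv2.imread('pics/s0.png')[:,:,::-1]
red=lambda h:((h[...,0]<9)|(h[...,0]>170))&(h[...,1]>70)
ora=lambda h:(h[...,0]<22)&(h[...,1]>120)&(h[...,2]>50)
for im in(s0,a['pixels']): print(cen(im,(285,325,300,335),red),cen(im,(288,345,205,235),ora))
st=manip.get_state();print(st['force'],st['ee_pos'],st['clock'])
cv2.imwrite('pics/c9.png',a['pixels'][180:420,170:490,::-1].repeat(2,0).repeat(2,1))
E
```

```text
(np.float64(298.21), np.float64(315.5), np.int64(217)) (np.float64(315.58), np.float64(218.15), np.int64(470))
(np.float64(298.29), np.float64(315.43), np.int64(216)) (np.float64(315.59), np.float64(218.06), np.int64(470))
[ 0.08714302 -0.07702112  0.21835022] [ 0.60097076 -0.00444006  0.19331077] 34.675
```

View pics/c9.png

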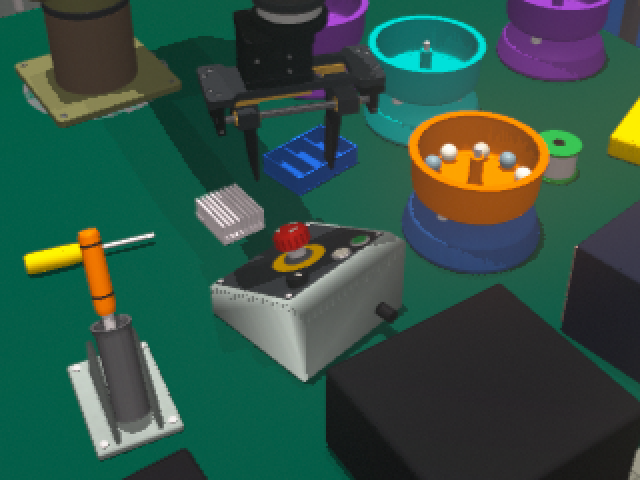

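The stop is up again (crop (237,292)), the rod is home (crop (270,97)), the bystanders haven't moved, and the balls that show are in the bowl. Handing in.

```bash
python3 -c "
from plant import manip
print(manip.hand_in())"
```

```text
the job is handed in; nothing more can be done
None
```

I handed the job in at about 35 s with no verdict returned: the stop was latched, the balls stirred three turns clockwise, the rod put back in its stand and the stop released; the last picture shows five of the eight balls in the bowl (the front wall would hide the rest) and no bystander visibly moved.

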